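# Assemble the leaf-litter extraction funnel on its foot

### The arm

A 6-joint arm with a two-finger parallel gripper is mounted at the origin on the work surface. World frame = base frame: x ahead of the robot, y to its left, z up, the work surface at z = 0. Lengths are in m, angles in rad, forces in N, time in s.
With the tool pointing down it reaches from about 0.375 to 0.9 m from the base axis. Payload 3.1 kg.
Tool frame: the origin (TCP) lies on the centre line of the jaws, within the pads' length; the fingertips stand 8 mm ahead of it and the grasp point (between the pads) lies 11 mm behind it; z points along the fingers, y is the line along which they close (so a half turn about z gives the same grasp; the last joint's range is limited). The gripper opens to 85 mm and grips with 20 to 120 N. Pads are 22 mm wide; open, the fingers measure 114 mm over their backs; the gripper's body (76 mm by 85 mm) begins 54 mm behind the grasp point. The pads swing forward as they close: fully open they stand 13 mm farther back than shut.
Start: joints at [1.022, 0.527, 1.433, -0, 1.181, -0.178], TCP at [0.226, 0.583, 0.239] pointing down, gripper open.
Joint ranges: [-3.08, 3.08], [-0.75, 2.2], [0.22, 2.44], [-1.43, 4.57], [0, 2.65], [-2.85, 2.85]. Speed limits (rad/s): [2.79, 2.79, 3.14, 3.14, 3.14, 3.14].

### API

Orientations are given as [roll, pitch, yaw] about the fixed x, y, z axes, in that order (R = Rz(yaw) Ry(pitch) Rx(roll)).
In Python, from bench import env, viewer, order gives the robot as it stands.
- The arm moves only by the tool drive_tool, never from a script. Its arguments are lists of equal length, an entry for each row: "grip": the finger opening in mm, from 0 to 85.4; "travel": the shift along the tool's x, y, z in units of 0.04 m (1.0 is 0.04 m), a list of three; "yaw": the turn about the tool's z in units of 0.1 rad (1.0 is 0.1 rad). A call has 1 to 20 rows; each row shifts and turns the commanded pose from where the row before left it, along the tool's axes as they then stand; what a row does not reach is not made up. A row lasts 1/12 s, in which the tool goes at most 41.7 mm and 7.16 degrees, less where a joint would pass 70% of its speed; a pose out of reach is approached as far as the arm can. A call with a number of a shift or a turn outside -1 to 1 is refused whole. A call with a gripper value outside its range is refused whole. The fingers move at their own pace and stop on an object; the grip force is fixed at half the most. Time passes only in rows, so rows that do not move let the fingers close. It gives the time, the measured TCP pose, the force, the opening and the grip force at its end, in the units of the state.
- env.read_state(): the state, without advancing time (a new reading comes with each control period).
- viewer.grab_frame(name): name is "side" or "top" or "wrist"; returns a dict with "img" (480x640x3 uint8, red, green, blue), "mtx" (3x3 intrinsics, pixels), "R" (3x3) and "t" (3): a world point X has camera coordinates R X + t; the wrist camera has in their place "T_tool_cam" (4x4, takes a point from camera to tool coordinates, whose origin is the TCP and whose axes are the flange's). Camera axes: x right, y down, z forward; pixel columns grow to the right and rows downward; lengths in m; the calibration is good to about 2 mm. The wrist camera is an equidistant fisheye: a pixel r from the principal point sees the ray r / f radians off the axis. A picture is of the moment at which its call begins: read the wrist's pose just before it. There is no depth.
- order.job_done(): hands the job in; it is judged then, once.
Trained networks look in a picture, given as the dict that the camera call returned (one of the last four; its "shot" number tells which), for a name from the list of things; names that differ only in an ending like _2 or _b are one class to them, and where a whole thing is asked for, a point or a joint stands for the part that bears it (a point fixed in the world has none). Each returns a list of dicts, best first, with "score" (0 to 1); they miss things now and then, are a little off and sometimes report something else, mostly with a low value. They report only what shows in the picture. A call takes as long as a camera call. They do not tell look-alikes from the thing itself.
- viewer.recognise(picture, name): "xy" ([column, row] in pixels, amid what is visible of it).
- viewer.trace(picture, name): "mask" (480x640 bool, what is visible of it) and "xy" ([column, row] in pixels, amid what is visible of it).
- viewer.place_of(picture, name): "xy" ([column, row] in pixels: a listed point, or the origin of a listed thing).
The state is a dict: "time_s": time; "joints": joint angles; "joint_velocities": joint speeds; "joint_torque": joint torques, N m; "tool_pos": TCP position; "orientation": TCP orientation; "wrist_force": force on the tool from outside, world axes, zero at the start; "wrist_torque": the same for the moment, N m; "opening": finger opening in m; "grasp_force": force on a finger pad.
Only numpy, scipy, OpenCV 4.12 (cv2) and the standard library are available. Lean on these libraries where they do the work, as an engineer would, in place of code of your own. Each camera call takes 0.05 s, during which the arm holds its last target. There are 200 camera calls.

### The job

Build up the leaf-litter extractor on its round foot, one part at a time from the bottom: stand the collecting jar inside the ring of the foot, set the funnel stem-down in the jar's mouth, seat the sieve in the funnel's collar, and last cap the sieve with the lamp head. Each part must sit fully home and upright, set down rather than dropped, before the next goes on; leave the dishes, the specimen tube, the brush and the hand lens where they lie.

Things in the scene. Friction and masses are not known exactly. Their poses are not given: they have to be found in the camera images.
- foot: fixed grey foot of the extractor, a disc 96 mm across and 6 mm thick with a raised round ring on it (80 mm outside, 70 mm inside, its top 14 mm above the table). The jar stands on the disc inside the ring, 6 mm above the table. Origin at the centre of its underside, on the table; z up. Its place on the table changes, it cannot move.
- jar_center (a point): loose collecting jar of amber glass, open at the top, standing upright: 76 mm tall, body 60 mm across up to 54 mm, then a neck 54 mm across with a mouth 46 mm wide (glass 4 mm thick); about 150 g. Point: on its axis, half-way up (38 mm above its underside); z up along its axis. Take it from outside by the body.
- funnel_center (a point): loose white plastic funnel, upright on its stem, 64 mm tall, 60 g. Stem 34 mm across, 22 mm long; above it a flat flange 58 mm across, 3 mm thick; a cone; on top a collar 62 mm outside, 55 inside, 46 to 64 mm above the stem's end: take it there from outside. In place the flange lies on the jar's rim, this point 48 mm above the jar's. Point: on its axis, 32 mm above the stem's end; z up.
- sieve_center (a point): loose steel sieve, upright on its mesh, 100 g: tube 47 mm across, 50 mm tall, open at the top, mesh floor, and a flat lip ring 60 mm across at 16 to 20 mm above its underside. Take it by the tube above the lip. In place the lip lies on the funnel's collar, the tube's foot inside it, this point 41 mm above the funnel's. Point: on its axis, 25 mm above its underside; z up.
- lamphead_center (a point): loose cordless lamp head, upright on its hood, 64 mm tall, 120 g. Aluminium hood 62 mm across; skirt 56 mm inside, 16 mm deep, open below; on top a black ribbed housing 32 mm across at 34 to 64 mm above the underside: take it there. In place the skirt is round the sieve's tube, its ceiling on the tube's rim, this point 41 mm above the sieve's. Point: on its axis, 32 mm above its underside; z up.
- dishes_center (a point): bystander, loose: two clear round dishes one on the other, 60 mm across, 28 mm tall together. Point at the centre, 14 mm up. Leave alone.
- vial_center (a point): bystander, loose: small upright glass specimen tube with a black cap, 25 mm across, 56 mm tall. Point at the centre, 28 mm up. Leave alone.
- brush_center (a point): bystander, loose: thin brush lying on the table, 165 mm long (85 mm behind this point along -x to the end of the handle, 79 mm to the tip along +x), 9 mm high. Leave alone.
- lens_center (a point): bystander, loose: hand lens lying on the table, dark ring 52 mm across centred at this point, handle reaching 87 mm from it along its -x, 8 mm high. Leave alone.
Things that resemble listed ones, but are neither listed nor needed, are in the scene too. There is more than one size of the part that bears jar_center; the job needs the middle-sized. Leave any blue look-alike of the part that bears funnel_center alone.

How it is judged:
On the way, in this order (a step that is already met when the one before it is completed fails the run):
1. the jar stands upright inside the ring of the foot (horizontal distance between jar_center and foot below 0.008 m and z of jar_center in the frame of foot between 0.04 and 0.048 m and angle between jar_center's own z axis and vertical below 0.08 rad), for 0.2 s.
2. the funnel is seated upright in the mouth of the jar, the jar still in the foot (all of step 1 and horizontal distance between funnel_center and jar_center below 0.008 m and z of funnel_center in the frame of jar_center between 0.044 and 0.052 m and angle between funnel_center's own z axis and vertical below 0.08 rad), for 0.2 s.
3. the sieve is seated upright in the funnel's collar, funnel and jar still in place (all of step 2 and horizontal distance between sieve_center and funnel_center below 0.008 m and z of sieve_center in the frame of funnel_center between 0.037 and 0.045 m and angle between sieve_center's own z axis and vertical below 0.08 rad), for 0.2 s.
At the end, for the whole second after the job is handed in: The jar stands on the foot inside its ring (axes within 8 mm), the funnel is on the jar, the sieve on the funnel and the lamp head on the sieve, each with its axis within 8 mm of the part below, within 4 mm of its fully seated height and upright to 0.08 rad (4.6 degrees), all released and at rest (all of step 3 and horizontal distance between lamphead_center and sieve_center below 0.008 m and z of lamphead_center in the frame of sieve_center between 0.037 and 0.045 m and angle between lamphead_center's own z axis and vertical below 0.08 rad and linear speed of each of jar, funnel, sieve, lamphead below 0.02 m/s); the robot touches nothing.
It fails at once if the stacked dishes, the specimen tube, the brush or the hand lens moved by more than 20 mm (distance of any of dishes_center, vial_center, brush_center, lens_center from where it was at the start of the episode above 0.02 m).
It fails at once if a part dropped (moving faster than 0.6 m/s with no finger on it: a fall of about 18 mm) ((linear speed of jar above 0.6 m/s and contact force between the fingers and jar below 0.01 N) or (linear speed of funnel above 0.6 m/s and contact force between the fingers and funnel below 0.01 N) or (linear speed of sieve above 0.6 m/s and contact force between the fingers and sieve below 0.01 N) or (linear speed of lamphead above 0.6 m/s and contact force between the fingers and lamphead below 0.01 N)).
It also fails if it takes over 106 s, if anything falls off the work surface, if the arm or the gripper's body presses on something with over 40 N, if the wrist force passes 120 N, or if a joint passes its speed limit or range.

## Working session

There is one attempt and no reset: what is moved stays moved. The work goes in short steps, Python scripts to look and compute and a tool call to move; the robot and the scene stay as the last step left them, time stands still between calls to the robot, and variables do not carry over. Pictures are saved under pics/ and viewed, at most 14 in all, crops included, and the job is handed in when it is done.

Besides the shell and the picture viewer there is one more tool, called after "Call:" in YAML: its name, and indented under it one key for each argument. drive_tool: Moves the arm, as the interface text tells. Its arguments: {"type":"object","properties":{"grip":{"type":"array","items":{"type":"number"}},"travel":{"type":"array","items":{"type":"array","items":{"type":"number","minimum":-1,"maximum":1}}},"yaw":{"type":"array","items":{"type":"number","minimum":-1,"maximum":1}}},"required":["grip","travel","yaw"]}

```bash
ls && mkdir -p pics && cat > h.py <<'E'
import numpy as np, cv2
from bench import env, viewer, order
from scipy.spatial.transform import Rotation as Ro
def ray(p,xy):
    d=np.linalg.inv(p["mtx"])@np.array([xy[0],xy[1],1.]); R=np.array(p["R"]);t=np.array(p["t"])
    return -R.T@t, R.T@d
def atz(p,xy,z):
    c,d=ray(p,xy); return c+d*(z-c[2])/d[2]
def proj(p,X):
    q=np.array(p["mtx"])@(np.array(p["R"])@np.array(X)+np.array(p["t"])); return q[:2]/q[2]
def save(p,n): cv2.imwrite("pics/%s.png"%n,p["img"][:,:,::-1])
E
python3 - <<'E'
from h import *
Z=dict(foot=0,jar_center=.038,funnel_center=.032,sieve_center=.025,lamphead_center=.032,dishes_center=.014,vial_center=.028,brush_center=.004,lens_center=.004)
for n in ("top","side"):
    p=viewer.grab_frame(n); save(p,n+"0")
    print(n,"cam",ray(p,(320,240))[0].round(3), "f",p["mtx"][0][0])
    for k,z in Z.items():
        for r in viewer.place_of(p,k):
            if r["score"]>.2: print(k,round(r["score"],2),np.round(r["xy"],0),atz(p,r["xy"],z).round(3))
s=env.read_state();print({k:np.round(v,3) for k,v in s.items()})
E
```

```text
pics
top cam [ 0.252 -0.024  1.285] f 591.8840807501873
foot 0.66 [232. 206.] [0.631 0.2   0.   ]
foot 0.56 [191. 268.] [0.488 0.284 0.   ]
jar_center 0.79 [277. 331.] [0.35  0.087 0.038]
jar_center 0.74 [222. 323.] [0.365 0.202 0.038]
jar_center 0.6 [280. 278.] [0.462 0.083 0.038]
funnel_center 0.78 [158. 331.] [0.347 0.336 0.032]
funnel_center 0.76 [191. 271.] [0.476 0.277 0.032]
sieve_center 0.79 [344. 198.] [ 0.644 -0.052  0.025]
lamphead_center 0.6 [434. 273.] [ 0.476 -0.245  0.032]
dishes_center 0.65 [359. 287.] [ 0.448 -0.086  0.014]
vial_center 0.7 [289. 167.] [0.716 0.073 0.028]
brush_center 0.64 [436. 274.] [ 0.478 -0.256  0.004]
brush_center 0.5 [166. 179.] [0.693 0.353 0.004]
lens_center 0.93 [496. 244.] [ 0.548 -0.391  0.004]
lens_center 0.7 [360. 288.] [ 0.447 -0.087  0.004]
side cam [ 0.01  -0.979  0.73 ] f 528.7180358598614
foot 0.66 [320. 210.] [0.648 0.195 0.   ]
jar_center 0.97 [236. 244.] [0.349 0.071 0.038]
jar_center 0.81 [225. 212.] [0.379 0.236 0.038]
jar_center 0.76 [275. 234.] [0.455 0.073 0.038]
funnel_center 0.93 [205. 200.] [0.355 0.341 0.032]
funnel_cent
[... 285 characters left out ...]
454 -0.103  0.014]
vial_center 0.53 [362. 215.] [0.716 0.08  0.028]
brush_center 0.57 [310. 187.] [0.686 0.337 0.004]
lens_center 0.46 [302. 279.] [ 0.451 -0.087  0.004]
{'time_s': np.float64(1.0), 'joints': array([ 1.023,  0.527,  1.433,  0.   ,  1.181, -0.179]), 'joint_velocities': array([-0.002, -0.   ,  0.   , -0.   , -0.001, -0.002]), 'joint_torque': array([-0.0000e+00, -4.4233e+01, -1.7842e+01, -0.0000e+00,  1.0000e-03,
       -0.0000e+00]), 'tool_pos': array([0.226, 0.583, 0.239]), 'orientation': array([-3.142, -0.   ,  2.772]), 'wrist_force': array([-0.829, -0.033, -0.608]), 'wrist_torque': array([-0.018,  0.01 , -0.008]), 'grasp_force': np.float64(0.0), 'opening': np.float64(0.085)}
```

```bash
python3 - <<'E'
import cv2
a=cv2.imread("pics/top0.png")[140:370,130:520]; cv2.imwrite("pics/topc.png",cv2.resize(a,None,fx=2,fy=2,interpolation=2))
a=cv2.imread("pics/side0.png")[150:340,180:440]; cv2.imwrite("pics/sidec.png",cv2.resize(a,None,fx=3,fy=3,interpolation=2))
E
```

```text
(no output)
```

View pics/topc.png

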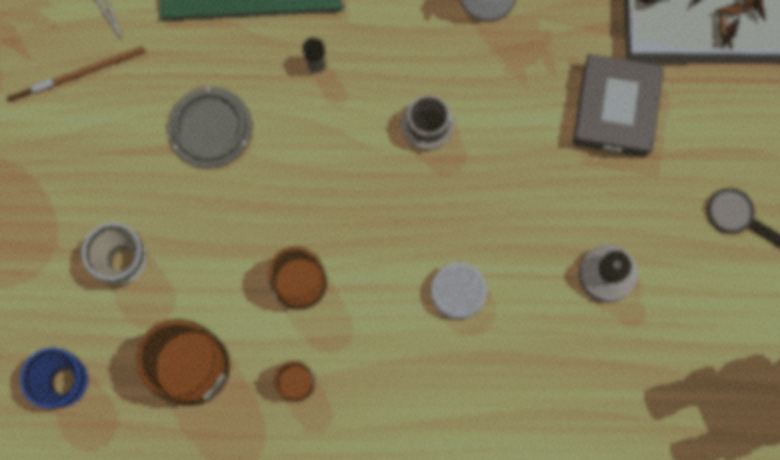

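View pics/sidec.png

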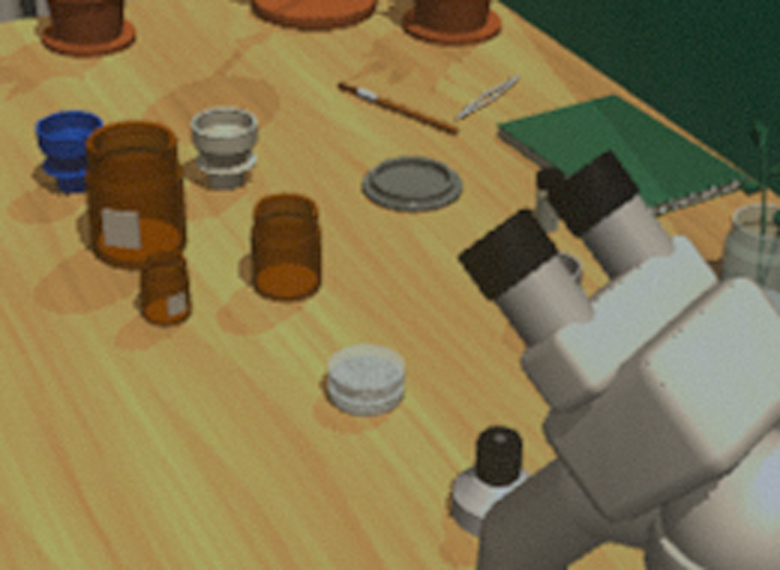

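Top-view crop (pixels in the full image): there are three amber jars, large (222,323), medium (280,278) and small (277,331). The job needs the medium one, and the side view agrees on its size. The white funnel is at (188,268); the blue one at (157,330) is to be left alone. The foot is at (235,203), the sieve at (344,200) and the lamp head at (435,275). Next I refine the positions by fitting model silhouettes to the masks.

```bash
cat >> h.py <<'E'
PR=dict(foot=[(48,0),(48,6),(40,14)],jar_center=[(30,0),(30,54),(27,54),(27,76)],
 funnel_center=[(17,0),(17,22),(29,22),(29,25),(31,46),(31,64)],
 sieve_center=[(23.5,0),(23.5,50),(30,16),(30,20)],lamphead_center=[(31,0),(31,18),(16,34),(16,64)])
HZ=dict(foot=0,jar_center=38,funnel_center=32,sieve_center=25,lamphead_center=32)
from scipy.optimize import minimize
a_=np.linspace(0,2*np.pi,48)
def sil(p,k,xy,z0=0.):
    m=np.zeros((480*4,640*4),np.uint8); pr=PR[k]
    if k=="sieve_center": seg=[pr[:2],pr[2:]]
    else: seg=[pr[i:i+2] for i in range(len(pr)-1)]
    for sg in seg:
        P=np.array([proj(p,[xy[0]+r*1e-3*np.cos(a),xy[1]+r*1e-3*np.sin(a),z0+h*1e-3]) for r,h in sg for a in a_])
        cv2.fillConvexPoly(m,cv2.convexHull(((P+.5)*4).astype(np.int32)),255)
    return cv2.resize(m,(640,480),interpolation=cv2.INTER_AREA)/255.
def fit(p,k,mask,xy0,z0=0.):
    f=lambda q: np.abs(sil(p,k,q,z0)-mask).sum()/mask.sum()
    S=np.array([xy0,xy0+[.012,0],xy0+[0,.012]])
    r=minimize(f,xy0,method="Nelder-Mead",options=dict(initial_simplex=S,xatol=2e-4,fatol=1e-4,maxiter=60))
    return r.x,r.fun
def fits(p,k,near,z0=0.,rad=.05):
    for r in viewer.trace(p,k):
        g=atz(p,r["xy"],z0+HZ[k]*1e-3)[:2]
        if np.linalg.norm(g-near)<rad:
            x,e=fit(p,k,r["mask"],np.array(near,float),z0); print(k,round(r["score"],2),"n",r["mask"].sum(),"fit",x.round(4),"err",round(e,3)); return x
    print(k,"none")
E
python3 - <<'E'
from h import *
N=dict(foot=(.63,.2),jar_center=(.46,.08),funnel_center=(.474,.275),sieve_center=(.64,-.052),lamphead_center=(.476,-.244))
for n in ("top","side"):
    p=viewer.grab_frame(n); print(n)
    for k in N: fits(p,k,np.array(N[k]))
p=viewer.grab_frame("wrist"); print(p["mtx"],p["T_tool_cam"])
E
```

```text
top
foot 0.72 n 1365 fit [0.6378 0.1954] err 0.037
jar_center 0.76 n 775 fit [0.4608 0.0886] err 0.045
funnel_center 0.73 n 703 fit [0.4833 0.2813] err 0.155
sieve_center 0.87 n 542 fit [ 0.6394 -0.0514] err 0.087
lamphead_center 0.9 n 661 fit [ 0.4732 -0.2486] err 0.053
side
foot 0.9 n 471 fit [0.6342 0.1908] err 0.113
jar_center 0.74 n 744 fit [0.4582 0.0833] err 0.1
funnel_center 0.71 n 463 fit [0.4794 0.2754] err 0.133
sieve_center 0.48 n 25 fit [0.698  0.0079] err 17.575
lamphead_center 0.97 n 513 fit [ 0.4709 -0.251 ] err 0.659
[[371.64829954   0.         317.56858342]
 [  0.         371.64829954 240.15683405]
 [  0.           0.           1.        ]] [[ 7.07023259e-04 -9.44373184e-01 -3.28875035e-01  8.32956078e-02]
 [ 9.99999624e-01  8.32732686e-04 -2.41390852e-04  8.41057711e-04]
 [ 5.01828039e-04 -3.28874741e-01  9.44373418e-01 -1.33455565e-01]
 [ 0.00000000e+00  0.00000000e+00  0.00000000e+00  1.00000000e+00]]
```

Call:
drive_tool:
  grip: [85, 85, 85, 85, 85, 85, 85, 85, 85, 85, 85, 85, 85, 85, 85, 85, 85, 85, 85, 85]
  travel:
    - [0, 0, 0]
    - [0, 0, 0]
    - [0, 0, 0]
    - [0, 0, 0]
    - [-0.418, -0.888, 0]
    - [-0.418, -0.888, 0]
    - [-0.418, -0.888, 0]
    - [-0.418, -0.888, 0]
    - [-0.418, -0.888, 0]
    - [-0.418, -0.888, 0]
    - [-0.418, -0.888, 0]
    - [-0.418, -0.888, 0]
    - [-0.418, -0.888, 0]
    - [-0.418, -0.888, 0]
    - [-0.418, -0.888, 0]
    - [-0.418, -0.888, 0]
    - [-0.418, -0.888, 0]
    - [-0.418, -0.888, 0]
    - [0, 0, 0]
    - [0, 0, 0]
  yaw: [-1, -1, -1, -0.7, 0, 0, 0, 0, 0, 0, 0, 0, 0, 0, 0, 0, 0, 0, 0, 0]

```text
time_s: 3.32
tool_pos: [0.4612, 0.0836, 0.2395]
orientation: [3.141, 0.001, 3.137]
wrist_force: [-0.9, 0.2, 0.1]
opening: 0.0847
grasp_force: 0.0
```

```bash
cat >> h.py <<'E'
def wgrab():
    s=env.read_state(); p=viewer.grab_frame("wrist")
    T=np.eye(4); T[:3,:3]=Ro.from_euler("xyz",s["orientation"]).as_matrix(); T[:3,3]=s["tool_pos"]
    C=T@np.array(p["T_tool_cam"]); p["C"]=C; return p
_proj=proj; _ray=ray
def proj(p,X):
    if "C" not in p: return _proj(p,X)
    C=p["C"]; v=C[:3,:3].T@(np.array(X)-C[:3,3]); K=p["mtx"]
    th=np.arctan2(np.hypot(v[0],v[1]),v[2]); u=v[:2]/max(np.hypot(v[0],v[1]),1e-9)
    return np.array([K[0][2],K[1][2]])+K[0][0]*th*u
def ray(p,xy):
    if "C" not in p: return _ray(p,xy)
    C=p["C"];K=p["mtx"]; d=np.array(xy,float)-[K[0][2],K[1][2]]; r=np.hypot(*d); th=r/K[0][0]
    v=np.array([*(d/max(r,1e-9)*np.sin(th)),np.cos(th)]); return C[:3,3],C[:3,:3]@v
E
python3 - <<'E'
from h import *
N=dict(foot=(.636,.193),jar_center=(.46,.086),funnel_center=(.481,.278),sieve_center=(.64,-.052),lamphead_center=(.473,-.248))
p=wgrab(); save(p,"w1")
for k in N: fits(p,k,np.array(N[k]))
s=env.read_state(); print(s["tool_pos"].round(4) if hasattr(s["tool_pos"],"round") else s["tool_pos"],s["orientation"],s["wrist_force"])
E
```

```text
foot 0.69 n 2586 fit [0.641  0.1923] err 0.533
jar_center 0.72 n 4079 fit [0.4629 0.0872] err 0.05
funnel_center 0.73 n 3305 fit [0.4857 0.2796] err 0.05
sieve_center 0.6 n 384 fit [ 0.6474 -0.0461] err 4.557
lamphead_center 0.83 n 2215 fit [ 0.4755 -0.2493] err 0.051
[0.4592 0.0869 0.2393] [ 3.14142406e+00 -4.44684796e-04 -3.13891716e+00] [-0.60124045  0.3827196  -0.29262669]
```

View pics/w1.png

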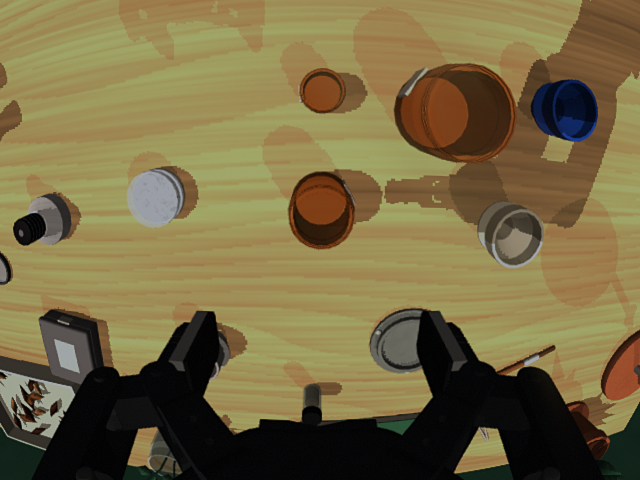

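The picture shows the medium jar at (321,210), centred below the tool, and the white funnel at (511,235). The fingers partly hide the foot and the sieve. I descend onto the jar and grip it.

Call:
drive_tool:
  grip: [85, 85, 85, 85, 85, 85, 85, 85, 85, 50, 50, 50, 50, 50, 50, 50, 50]
  travel:
    - [-0.05, 0, 0.7]
    - [0, 0, 0.7]
    - [0, 0, 0.7]
    - [0, 0, 0.7]
    - [0, 0, 0.7]
    - [0, 0, 0.7]
    - [0, 0, 0.7]
    - [0, 0, 0.3]
    - [0, 0, 0]
    - [0, 0, 0]
    - [0, 0, 0]
    - [0, 0, 0]
    - [0, 0, 0]
    - [0, 0, 0]
    - [0, 0, 0]
    - [0, 0, 0]
    - [0, 0, 0]
  yaw: [0, 0, 0, 0, 0, 0, 0, 0, 0, 0, 0, 0, 0, 0, 0, 0, 0]

```text
time_s: 5.03
tool_pos: [0.4629, 0.0858, 0.0328]
orientation: [3.141, 0.003, -3.141]
wrist_force: [-1.6, 3.0, 7.9]
opening: 0.0584
grasp_force: 64.9
```

Call:
drive_tool:
  grip: [50, 50, 50, 50, 50, 50, 50, 50, 50, 50, 50, 50, 50]
  travel:
    - [0, 0, -0.3]
    - [0, 0, -0.7]
    - [0, 0, -1]
    - [0, 0, -1]
    - [0, 0, -0.5]
    - [-0.6, 0, 0]
    - [-0.8, 0, 0]
    - [-0.8, 0, 0]
    - [-0.8, 0, 0]
    - [-0.6, 0, 0]
    - [-0.4, 0, 0]
    - [0, 0, 0]
    - [0, 0, 0]
  yaw: [0, 0, 0, 0, 0, 0, 0, 0, 0, 0, 0, 0, 0]

```text
time_s: 6.12
tool_pos: [0.6217, 0.0855, 0.1712]
orientation: [-3.142, -0.001, -3.141]
wrist_force: [-0.6, 0.5, -1.2]
opening: 0.0585
grasp_force: 64.8
```

```bash
python3 - <<'E'
from h import *
p=wgrab(); save(p,"w2"); fits(p,"foot",np.array((.637,.193)))
fits(p,"funnel_center",np.array((.483,.279)))
s=env.read_state(); print(s["tool_pos"],s["opening"])
z0=s["tool_pos"][2]-.0318
for q in (p,viewer.grab_frame("top"),viewer.grab_frame("side")): fits(q,"jar_center",np.array(s["tool_pos"][:2]),z0,.08); fits(q,"foot",np.array((.637,.193)))
E
```

```text
foot 0.85 n 8215 fit [0.6402 0.1933] err 0.024
funnel_center 0.74 n 5268 fit [0.4858 0.2795] err 0.034
[0.62011324 0.08570513 0.17113889] 0.058351318642891475
jar_center 0.59 n 25357 fit [0.6214 0.0861] err 0.13
foot 0.85 n 8215 fit [0.6402 0.1933] err 0.024
jar_center none
foot none
jar_center 0.8 n 565 fit [0.6133 0.0807] err 0.492
foot 0.86 n 495 fit [0.6349 0.1879] err 0.068
```

View pics/w2.png

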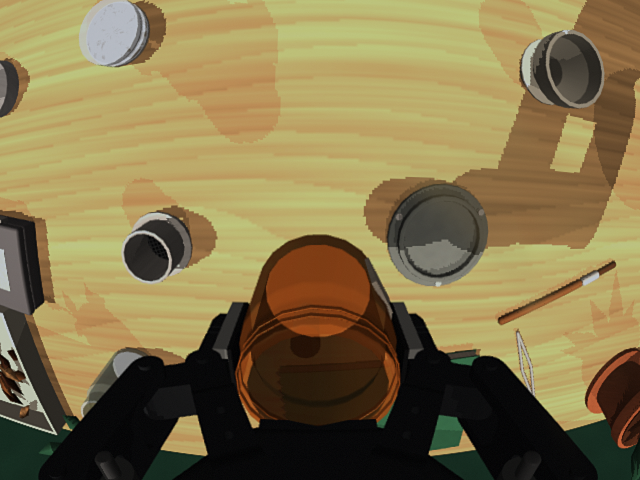

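Call:
drive_tool:
  grip: [50, 50, 50, 50, 50, 50, 50, 50, 50, 50, 50, 50]
  travel:
    - [-0.1, 0.5, 0]
    - [-0.1, 0.6, 0]
    - [-0.1, 0.6, 0]
    - [-0.1, 0.6, 0]
    - [-0.075, 0.4, 0]
    - [0, 0, 0.7]
    - [0, 0, 0.7]
    - [0, 0, 0.7]
    - [0, 0, 0.4]
    - [0, 0, 0.2]
    - [0, 0, 0]
    - [0, 0, 0]
  yaw: [0, 0, 0, 0, 0, 0, 0, 0, 0, 0, 0, 0]

```text
time_s: 7.67
tool_pos: [0.6415, 0.1935, 0.0635]
orientation: [-3.142, 0.0, -3.141]
wrist_force: [0.9, -0.6, -0.7]
opening: 0.0583
grasp_force: 64.8
```

```bash
python3 - <<'E'
from h import *
p=wgrab(); save(p,"w3"); s=env.read_state(); print(s["tool_pos"],s["wrist_force"])
z0=s["tool_pos"][2]-.0318
for q in (p,viewer.grab_frame("top"),viewer.grab_frame("side")): fits(q,"jar_center",np.array(s["tool_pos"][:2]),z0,.08)
fits(p,"foot",np.array([.6395,.1935]))
E
```

```text
[0.642145   0.19355195 0.06448312] [-0.18852522  0.4653155  -0.86104765]
jar_center 0.8 n 25240 fit [0.6413 0.194 ] err 0.149
jar_center 0.61 n 199 fit [0.6039 0.17  ] err 3.359
jar_center 0.57 n 425 fit [0.6353 0.1903] err 0.596
foot 0.95 n 9940 fit [0.6402 0.1936] err 1.12
```

View pics/w3.png

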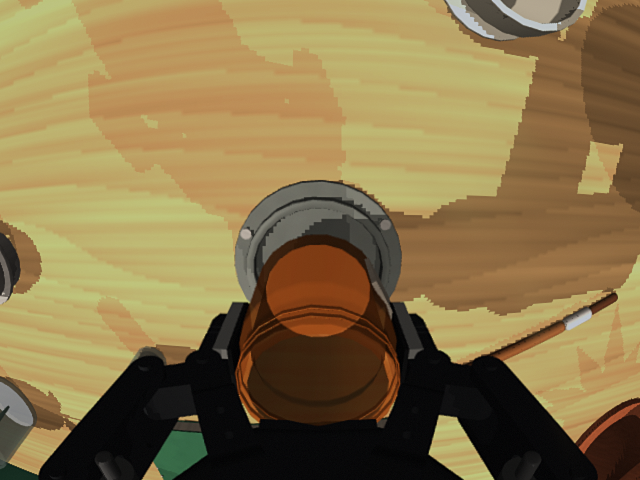

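The jar hangs centred just above the foot's ring, at about (320,270). I go on lowering slowly.

Call:
drive_tool:
  grip: [50, 50, 50, 50, 50, 50, 50, 50]
  travel:
    - [0.035, 0, 0.1]
    - [0, 0, 0.15]
    - [0, 0, 0.15]
    - [0, 0, 0.1]
    - [0, 0, 0.06]
    - [0, 0, 0.04]
    - [0, 0, 0.03]
    - [0, 0, 0]
  yaw: [0, 0, 0, 0, 0, 0, 0, 0]

```text
time_s: 8.68
tool_pos: [0.6389, 0.1935, 0.0389]
orientation: [-3.141, -0.002, -3.141]
wrist_force: [-3.6, -1.4, 4.6]
opening: 0.0588
grasp_force: 65.4
```

Call:
drive_tool:
  grip: [50, 50, 63, 66, 70, 80, 85, 85, 85, 85, 85, 85, 85]
  travel:
    - [0, 0, 0.02]
    - [0, 0, 0]
    - [0, 0, 0]
    - [0, 0, 0]
    - [0, 0, 0]
    - [0, 0, 0]
    - [0, 0, 0]
    - [0, 0, -0.5]
    - [0, 0, -1]
    - [0, 0, -1]
    - [0, 0, -1]
    - [0, 0, -0.5]
    - [0, 0, 0]
  yaw: [0, 0, 0, 0, 0, 0, 0, 0, 0, 0, 0, 0, 0]

```text
time_s: 9.77
tool_pos: [0.6434, 0.1942, 0.2041]
orientation: [3.14, 0.013, -3.141]
wrist_force: [-0.4, -0.5, 0.5]
opening: 0.0853
grasp_force: 0.0
```

```bash
python3 - <<'E'
from h import *
p=wgrab(); save(p,"w4"); s=env.read_state(); print(s["tool_pos"],s["wrist_force"],s["opening"])
for q in (p,viewer.grab_frame("top"),viewer.grab_frame("side")): fits(q,"jar_center",np.array([.639,.193]),.006,.08)
fits(p,"funnel_center",np.array((.4855,.2795)))
E
```

```text
[0.6416645  0.19387991 0.20091584] [-0.41499519 -0.22496226 -0.33714239] 0.08472332713084806
jar_center 0.68 n 5606 fit [0.6395 0.1938] err 0.027
jar_center none
jar_center 0.59 n 624 fit [0.6348 0.1918] err 0.08
funnel_center 0.66 n 4164 fit [0.4855 0.2801] err 0.137
```

View pics/w4.png

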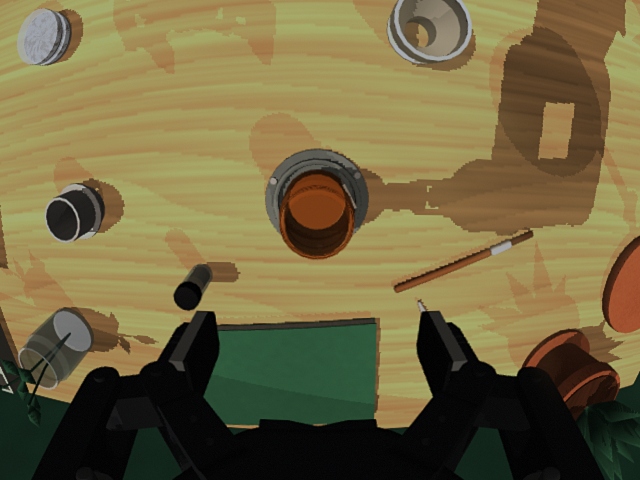

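The jar stands in the foot at (317,215), fitted at (0.6395, 0.1938). Next is the white funnel at (430,30).

Call:
drive_tool:
  grip: [85, 85, 85, 85, 85, 85, 85, 85, 85, 85, 85, 85, 85, 85]
  travel:
    - [0.55, 0.31, 0]
    - [0.66, 0.36, 0]
    - [0.66, 0.37, 0]
    - [0.66, 0.37, 0]
    - [0.66, 0.37, 0]
    - [0.66, 0.36, 0]
    - [0, 0, 0.3]
    - [0, 0, 0.6]
    - [0, 0, 0.6]
    - [0, 0, 0.3]
    - [0, 0, 0]
    - [0, 0, 0]
    - [0, 0, 0]
    - [0, 0, 0]
  yaw: [0, 0, 0, 0, 0, 0, 0, 0, 0, 0, 0, 0, 0, 0]

```text
time_s: 11.28
tool_pos: [0.4864, 0.2793, 0.1261]
orientation: [3.141, 0.002, -3.142]
wrist_force: [0.2, -0.3, 0.8]
opening: 0.0848
grasp_force: 0.0
```

```bash
python3 - <<'E'
from h import *
p=wgrab(); s=env.read_state(); print(s["tool_pos"],s["wrist_force"],s["opening"])
fits(p,"funnel_center",np.array((.4855,.2795)))
E
```

```text
[0.48638283 0.27930612 0.12627597] [-0.24292697 -0.26956661 -0.04065292] 0.08499183365641448
funnel_center 0.97 n 8494 fit [0.4853 0.2804] err 0.117
```

Call:
drive_tool:
  grip: [85, 85, 85, 85, 85, 50, 50, 50, 50, 50, 50, 50]
  travel:
    - [0.02, 0.01, 0.4]
    - [0, 0, 0.6]
    - [0, 0, 0.6]
    - [0, 0, 0.53]
    - [0, 0, 0]
    - [0, 0, 0]
    - [0, 0, 0]
    - [0, 0, 0]
    - [0, 0, 0]
    - [0, 0, 0]
    - [0, 0, 0]
    - [0, 0, 0]
  yaw: [0, 0, 0, 0, 0, 0, 0, 0, 0, 0, 0, 0]

```text
time_s: 12.38
tool_pos: [0.4862, 0.28, 0.042]
orientation: [3.14, 0.004, -3.141]
wrist_force: [-0.3, 0.3, 7.9]
opening: 0.0602
grasp_force: 65.4
```

Call:
drive_tool:
  grip: [50, 50, 50, 50, 50, 50, 50, 50, 50, 50, 50, 50, 50, 50]
  travel:
    - [0, 0, -0.3]
    - [0, 0, -0.7]
    - [0, 0, -0.8]
    - [0, 0, -0.8]
    - [0, 0, -0.4]
    - [-0.45, -0.26, 0]
    - [-0.7, -0.38, 0]
    - [-0.7, -0.38, 0]
    - [-0.7, -0.38, 0]
    - [-0.7, -0.38, 0]
    - [-0.6, -0.38, 0]
    - [0, 0, 0]
    - [0, 0, 0]
    - [0, 0, 0]
  yaw: [0, 0, 0, 0, 0, 0, 0, 0, 0, 0, 0, 0, 0, 0]

```text
time_s: 13.55
tool_pos: [0.6377, 0.1931, 0.1602]
orientation: [3.141, -0.002, 3.141]
wrist_force: [-0.7, 0.2, 0.2]
opening: 0.0608
grasp_force: 65.2
```

```bash
python3 - <<'E'
from h import *
for i in range(2):
    p=wgrab(); s=env.read_state(); print(s["tool_pos"],s["orientation"],s["opening"])
    z=s["tool_pos"][2]-.0398
    for q in (p,) if i else (p,viewer.grab_frame("top"),viewer.grab_frame("side")):
        fits(q,"funnel_center",np.array(s["tool_pos"][:2]),z,.08); fits(q,"jar_center",np.array([.6395,.194]),.006,.08)
save(p,"w5")
E
```

```text
[0.63728345 0.19357651 0.16021259] [ 3.14147753e+00 -1.92218954e-03 -3.14100108e+00] 0.06045584105501827
funnel_center 0.62 n 20403 fit [0.6369 0.1937] err 0.098
jar_center 0.9 n 4382 fit [0.6386 0.1937] err 0.809
funnel_center 0.54 n 112 fit [0.6196 0.1576] err 7.251
jar_center 0.66 n 518 fit [0.6333 0.192 ] err 0.647
funnel_center 0.92 n 351 fit [0.6288 0.1852] err 0.613
jar_center 0.9 n 584 fit [0.6372 0.1943] err 0.128
[0.63857556 0.19344043 0.16016566] [-3.14156230e+00 -8.83309535e-05 -3.14090110e+00] 0.06086229951996664
funnel_center 0.59 n 20233 fit [0.6379 0.1939] err 0.105
jar_center 0.6 n 4550 fit [0.6389 0.194 ] err 0.749
```

View pics/w5.png

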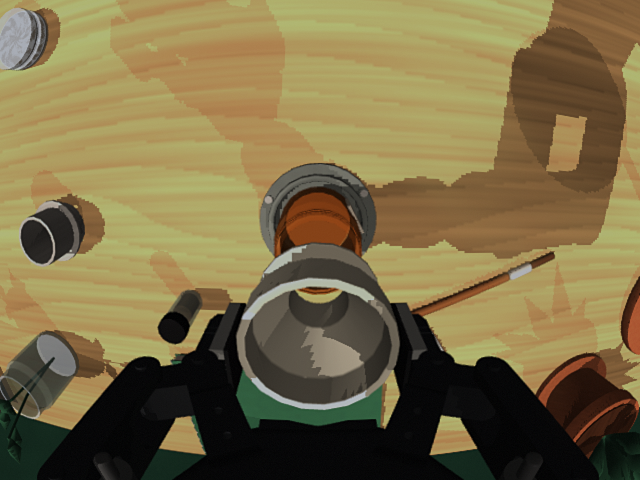

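The funnel hangs centred over the jar, with the collar at (318,345) and the jar visible behind it at (318,220). I lower it in.

Call:
drive_tool:
  grip: [50, 50, 50, 50, 50, 50, 50, 50, 50, 50]
  travel:
    - [-0.035, 0, 0.2]
    - [0, 0, 0.3]
    - [0, 0, 0.3]
    - [0, 0, 0.3]
    - [0, 0, 0.15]
    - [0, 0, 0.1]
    - [0, 0, 0.07]
    - [0, 0, 0.04]
    - [0, 0, 0.02]
    - [0, 0, 0]
  yaw: [0, 0, 0, 0, 0, 0, 0, 0, 0, 0]

```text
time_s: 14.98
tool_pos: [0.6406, 0.1929, 0.1023]
orientation: [-3.141, 0.001, -3.141]
wrist_force: [-0.7, 0.0, 4.2]
opening: 0.0606
grasp_force: 65.6
```

Call:
drive_tool:
  grip: [50, 50, 63, 66, 70, 80, 85, 85, 85, 85, 85, 85, 85]
  travel:
    - [0, 0, 0.03]
    - [0, 0, 0]
    - [0, 0, 0]
    - [0, 0, 0]
    - [0, 0, 0]
    - [0, 0, 0]
    - [0, 0, 0]
    - [0, 0, -0.5]
    - [0, 0, -0.8]
    - [0, 0, -0.9]
    - [0, 0, -0.8]
    - [0, 0, 0]
    - [0, 0, 0]
  yaw: [0, 0, 0, 0, 0, 0, 0, 0, 0, 0, 0, 0, 0]

```text
time_s: 16.07
tool_pos: [0.6418, 0.1934, 0.2225]
orientation: [3.141, 0.006, -3.141]
wrist_force: [-0.5, 0.4, -0.7]
opening: 0.0849
grasp_force: 0.0
```

```bash
python3 - <<'E'
from h import *
for i in range(2):
    p=wgrab(); s=env.read_state(); print(s["tool_pos"],s["opening"])
    fits(p,"funnel_center",np.array([.6395,.194]),.060,.08); fits(p,"sieve_center",np.array([.643,-.05]),0,.05)
p=viewer.grab_frame("side");save(p,"s5");fits(p,"funnel_center",np.array([.636,.19]),.060,.08)
E
```

```text
[0.64027771 0.19319596 0.22025895] 0.08517567271719745
funnel_center 0.68 n 6173 fit [0.6408 0.1935] err 0.145
sieve_center 0.58 n 2557 fit [ 0.6425 -0.0519] err 0.028
[0.63899306 0.19297186 0.21770607] 0.08527756147839957
funnel_center 0.64 n 6404 fit [0.6407 0.1936] err 0.134
sieve_center 0.8 n 2532 fit [ 0.6425 -0.052 ] err 0.05
funnel_center 0.69 n 442 fit [0.6347 0.1883] err 0.219
```

Call:
drive_tool:
  grip: [85, 85, 85, 85, 85, 85, 85, 85, 85, 85, 85, 85, 85, 85]
  travel:
    - [-0.06, -0.54, 0]
    - [0, -0.8, 0]
    - [0, -0.8, 0]
    - [0, -0.8, 0]
    - [0, -0.8, 0]
    - [0, -0.8, 0]
    - [0, -0.8, 0]
    - [0, -0.8, 0.5]
    - [0, 0, 0.8]
    - [0, 0, 0.8]
    - [0, 0, 0.4]
    - [0, 0, 0]
    - [0, 0, 0]
    - [0, 0, 0]
  yaw: [0, 0, 0, 0, 0, 0, 0, 0, 0, 0, 0, 0, 0, 0]

```text
time_s: 17.63
tool_pos: [0.6437, -0.0526, 0.1207]
orientation: [-3.141, 0.002, -3.141]
wrist_force: [2.0, -0.2, 0.2]
opening: 0.0848
grasp_force: 0.0
```

```bash
python3 - <<'E'
from h import *
for i in range(2):
    p=wgrab(); s=env.read_state(); print(s["tool_pos"],s["opening"])
    fits(p,"sieve_center",np.array([.643,-.05]),0,.05)
E
```

```text
[ 0.64406486 -0.05254809  0.12136151] 0.08521860962827356
sieve_center 0.68 n 6640 fit [ 0.6419 -0.0525] err 0.036
[ 0.64395641 -0.05247636  0.12159597] 0.08513197476729469
sieve_center 0.59 n 6464 fit [ 0.6427 -0.0526] err 0.054
```

Call:
drive_tool:
  grip: [85, 85, 85, 85, 85, 40, 40, 40, 40, 40, 40, 40, 40]
  travel:
    - [0.035, 0, 0.4]
    - [0, 0, 0.6]
    - [0, 0, 0.6]
    - [0, 0, 0.56]
    - [0, 0, 0]
    - [0, 0, 0]
    - [0, 0, 0]
    - [0, 0, 0]
    - [0, 0, 0]
    - [0, 0, 0]
    - [0, 0, 0]
    - [0, 0, 0]
    - [0, 0, 0]
  yaw: [0, 0, 0, 0, 0, 0, 0, 0, 0, 0, 0, 0, 0]

```text
time_s: 18.92
tool_pos: [0.6431, -0.0528, 0.0358]
orientation: [-3.141, 0.005, -3.141]
wrist_force: [-0.2, 0.3, 6.1]
opening: 0.0445
grasp_force: 61.8
```

Call:
drive_tool:
  grip: [40, 40, 40, 40, 40, 40, 40, 40, 40, 40, 40, 40, 40, 40, 40, 40, 40]
  travel:
    - [0, 0, -0.3]
    - [0, 0, -0.7]
    - [0, 0, -0.8]
    - [0, 0, -0.8]
    - [0, 0, -0.8]
    - [0, 0, -0.6]
    - [0.06, 0.56, 0]
    - [0, 0.8, 0]
    - [0, 0.8, 0]
    - [0, 0.8, 0]
    - [0, 0.8, 0]
    - [0, 0.8, 0]
    - [0, 0.8, 0]
    - [0, 0.8, 0]
    - [0, 0, 0]
    - [0, 0, 0]
    - [0, 0, 0]
  yaw: [0, 0, 0, 0, 0, 0, 0, 0, 0, 0, 0, 0, 0, 0, 0, 0, 0]

```text
time_s: 20.33
tool_pos: [0.6384, 0.1938, 0.1937]
orientation: [-3.141, -0.0, -3.141]
wrist_force: [-0.1, -0.6, -0.5]
opening: 0.0444
grasp_force: 61.6
```

```bash
python3 - <<'E'
from h import *
for i in range(2):
    p=wgrab(); s=env.read_state(); print(s["tool_pos"],s["orientation"],s["opening"])
    fits(p,"sieve_center",np.array(s["tool_pos"][:2]),s["tool_pos"][2]-.033,.08)
    fits(p,"funnel_center",np.array([.6395,.194]),.06,.08)
save(p,"w6")
E
```

```text
[0.63859242 0.1930748  0.19365393] [-3.14096750e+00 -1.82970383e-04  3.14136268e+00] 0.044455099711123824
sieve_center 0.61 n 14407 fit [0.6371 0.1937] err 0.118
funnel_center 0.76 n 2554 fit [0.641  0.1936] err 2.444
[0.63895709 0.19248671 0.19348936] [-3.14135948e+00 -1.31121455e-04  3.13990799e+00] 0.04473574379311486
sieve_center 0.6 n 14386 fit [0.6376 0.1924] err 0.12
funnel_center 0.62 n 2822 fit [0.6403 0.1935] err 2.129
```

View pics/w6.png

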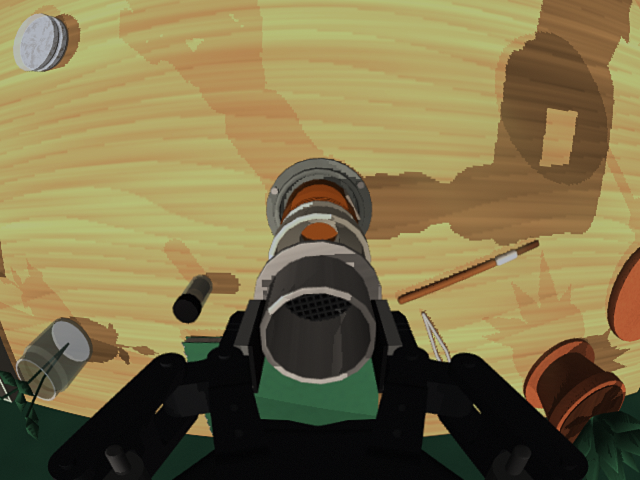

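The sieve hangs above the funnel collar (sieve at (318,335), collar at (318,235)), about 2 mm short in x. I correct that and lower it.

Call:
drive_tool:
  grip: [40, 40, 40, 40, 40, 40, 40]
  travel:
    - [-0.05, 0.01, 0.2]
    - [0, 0, 0.3]
    - [0, 0, 0.3]
    - [0, 0, 0.15]
    - [0, 0, 0.1]
    - [0, 0, 0]
    - [0, 0, 0]
  yaw: [0, 0, 0, 0, 0, 0, 0]

```text
time_s: 21.22
tool_pos: [0.6407, 0.1944, 0.1507]
orientation: [-3.141, -0.001, -3.141]
wrist_force: [0.1, -0.5, -1.5]
opening: 0.0446
grasp_force: 61.6
```

Call:
drive_tool:
  grip: [40, 40, 40, 40, 40]
  travel:
    - [0, 0, 0.1]
    - [0, 0, 0.06]
    - [0, 0, 0.04]
    - [0, 0, 0.02]
    - [0, 0, 0]
  yaw: [0, 0, 0, 0, 0]

```text
time_s: 21.63
tool_pos: [0.6413, 0.1944, 0.1439]
orientation: [3.142, 0.002, -3.141]
wrist_force: [-0.6, -0.5, 4.1]
opening: 0.0444
grasp_force: 62.0
```

Call:
drive_tool:
  grip: [40, 40, 48, 51, 55, 65, 80, 85, 85, 85, 85, 85, 85, 85]
  travel:
    - [0, 0, 0.02]
    - [0, 0, 0]
    - [0, 0, 0]
    - [0, 0, 0]
    - [0, 0, 0]
    - [0, 0, 0]
    - [0, 0, 0]
    - [0, 0, 0]
    - [0, 0, -0.5]
    - [0, 0, -0.8]
    - [0, 0, -0.9]
    - [0, 0, -0.8]
    - [0, 0, 0]
    - [0, 0, 0]
  yaw: [0, 0, 0, 0, 0, 0, 0, 0, 0, 0, 0, 0, 0, 0]

```text
time_s: 22.8
tool_pos: [0.6423, 0.1946, 0.2647]
orientation: [3.141, 0.006, -3.141]
wrist_force: [-1.1, -0.5, -0.8]
opening: 0.0849
grasp_force: 0.0
```

```bash
python3 - <<'E'
from h import *
for i in range(2):
    p=wgrab(); s=env.read_state(); print(s["tool_pos"],s["opening"])
    fits(p,"sieve_center",np.array([.64,.194]),.108,.08); fits(p,"lamphead_center",np.array([.475,-.249]))
save(p,"w7")
E
```

```text
[0.64084557 0.19435197 0.2623557 ] 0.08512334562542609
sieve_center 0.97 n 5046 fit [0.6412 0.1946] err 0.031
lamphead_center 0.87 n 341 fit [ 0.4761 -0.2498] err 0.043
[0.63964646 0.19417621 0.25968369] 0.08506342371449398
sieve_center 0.84 n 5082 fit [0.6412 0.1946] err 0.05
lamphead_center 0.85 n 289 fit [ 0.4757 -0.2509] err 0.052
```

View pics/w7.png

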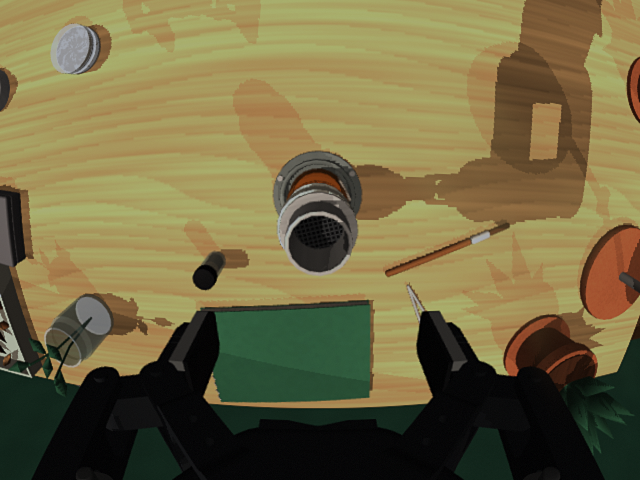

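The sieve is seated at (318,240), fitted at (0.641, 0.1946) and upright. Next is the lamp head.

Call:
drive_tool:
  grip: [85, 85, 85, 85, 85, 85, 85, 85, 85, 85, 85, 85, 85, 85, 85, 85, 85, 85, 85, 85]
  travel:
    - [0.2, -0.6, 0]
    - [0.3, -0.8, 0]
    - [0.3, -0.8, 0]
    - [0.3, -0.8, 0]
    - [0.3, -0.8, 0]
    - [0.3, -0.8, 0]
    - [0.3, -0.8, 0]
    - [0.3, -0.8, 0]
    - [0.3, -0.8, 0]
    - [0.3, -0.8, 0]
    - [0.3, -0.8, 0]
    - [0.3, -0.8, 0]
    - [0.3, -0.8, 0]
    - [0.3, -0.7, 0]
    - [0.03, -0.2, 0.6]
    - [0, 0, 0.8]
    - [0, 0, 0.8]
    - [0, 0, 0.8]
    - [0, 0, 0]
    - [0, 0, 0]
  yaw: [0, 0, 0, 0, 0, 0, 0, 0, 0, 0, 0, 0, 0, 0, 0, 0, 0, 0, 0, 0]

```text
time_s: 24.77
tool_pos: [0.4745, -0.2488, 0.14]
orientation: [3.138, -0.004, -3.142]
wrist_force: [0.6, 0.0, -0.4]
opening: 0.0852
grasp_force: 0.0
```

```bash
python3 - <<'E'
from h import *
for i in range(2):
    p=wgrab(); s=env.read_state(); print(s["tool_pos"],s["joints"])
    fits(p,"lamphead_center",np.array([.475,-.249]))
E
```

```text
[ 0.47584994 -0.24975764  0.14173311] [-6.91380665e-01  5.51064074e-01  1.74275931e+00 -1.06743853e-05
  8.48644537e-01 -2.26242095e+00]
lamphead_center 0.62 n 5780 fit [ 0.4751 -0.2499] err 0.051
[ 0.47694071 -0.25049291  0.14346302] [-6.91138615e-01  5.48330932e-01  1.74143357e+00 -3.97696044e-06
  8.48169563e-01 -2.26244773e+00]
lamphead_center 0.92 n 5798 fit [ 0.4749 -0.2497] err 0.032
```

Call:
drive_tool:
  grip: [85, 85, 85, 85, 85, 25, 25, 25, 25, 25, 25, 25, 25, 25, 25]
  travel:
    - [0.03, 0, 0.5]
    - [0, 0, 0.7]
    - [0, 0, 0.7]
    - [0, 0, 0.485]
    - [0, 0, 0]
    - [0, 0, 0]
    - [0, 0, 0]
    - [0, 0, 0]
    - [0, 0, 0]
    - [0, 0, 0]
    - [0, 0, 0]
    - [0, 0, 0]
    - [0, 0, 0]
    - [0, 0, 0]
    - [0, 0, 0]
  yaw: [0, 0, 0, 0, 0, 0, 0, 0, 0, 0, 0, 0, 0, 0, 0]

```text
time_s: 26.22
tool_pos: [0.4753, -0.2503, 0.0481]
orientation: [-3.14, 0.002, -3.141]
wrist_force: [-0.5, 0.3, 6.1]
opening: 0.0304
grasp_force: 58.8
```

Call:
drive_tool:
  grip: [25, 25, 25, 25, 25, 25, 25, 25, 25, 25, 25, 25, 25, 25, 25, 25, 25, 25, 25, 25]
  travel:
    - [0, 0, -0.3]
    - [0, 0, -0.85]
    - [0, 0, -0.9]
    - [0, 0, -0.9]
    - [0, 0, -0.9]
    - [0, 0, -0.9]
    - [-0.2, 0.5, 0]
    - [-0.3, 0.8, 0]
    - [-0.3, 0.8, 0]
    - [-0.3, 0.8, 0]
    - [-0.3, 0.8, 0]
    - [-0.3, 0.8, 0]
    - [-0.3, 0.8, 0]
    - [-0.3, 0.8, 0]
    - [-0.3, 0.8, 0]
    - [-0.3, 0.8, 0]
    - [-0.3, 0.8, 0]
    - [-0.3, 0.8, 0]
    - [-0.3, 0.8, 0]
    - [-0.3, 0.7, 0]
  yaw: [0, 0, 0, 0, 0, 0, 0, 0, 0, 0, 0, 0, 0, 0, 0, 0, 0, 0, 0, 0]

```text
time_s: 27.88
tool_pos: [0.6381, 0.1847, 0.2367]
orientation: [3.141, -0.0, -3.14]
wrist_force: [0.2, 0.9, -0.6]
opening: 0.0298
grasp_force: 59.6
```

Call:
drive_tool:
  grip: [25, 25, 25, 25]
  travel:
    - [-0.04, 0.31, 0]
    - [0, 0, 0]
    - [0, 0, 0]
    - [0, 0, 0]
  yaw: [0, 0, 0, 0]

```text
time_s: 28.22
tool_pos: [0.6392, 0.1934, 0.2362]
orientation: [-3.141, -0.001, 3.141]
wrist_force: [-0.4, -0.6, -0.9]
opening: 0.0302
grasp_force: 59.7
```

```bash
python3 - <<'E'
from h import *
for i in range(2):
    p=wgrab(); s=env.read_state(); print(s["tool_pos"],s["orientation"],s["opening"])
    fits(p,"lamphead_center",np.array(s["tool_pos"][:2]),s["tool_pos"][2]-.048,.08)
    fits(p,"sieve_center",np.array([.641,.194]),.108,.08)
    fits(p,"funnel_center",np.array([.641,.194]),.06,.08)
save(p,"w8")
E
```

```text
[0.63938739 0.19313881 0.23633274] [-3.14076371e+00 -1.00210559e-03  3.14040764e+00] 0.03052606400703214
lamphead_center 0.63 n 13217 fit [0.6387 0.1938] err 0.108
sieve_center 0.75 n 1423 fit [0.6414 0.1943] err 3.498
funnel_center 0.76 n 767 fit [0.6403 0.1933] err 7.268
[0.63994813 0.19343966 0.23654237] [-3.14141414e+00 -7.52104025e-05  3.14007989e+00] 0.03041680541413688
lamphead_center 0.6 n 13062 fit [0.6397 0.1937] err 0.121
sieve_center 0.72 n 1589 fit [0.6412 0.1946] err 3.029
funnel_center 0.93 n 696 fit [0.6403 0.1938] err 8.1
```

View pics/w8.png

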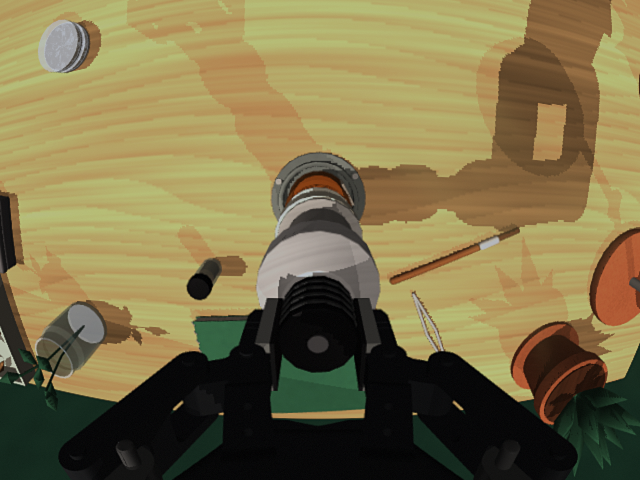

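The lamp head hangs over the sieve, with its housing at (318,325), about 1.5 mm short in x. I correct that and lower it.

Call:
drive_tool:
  grip: [25, 25, 25, 25, 25, 25, 25, 25]
  travel:
    - [-0.035, 0.02, 0.2]
    - [0, 0, 0.25]
    - [0, 0, 0.2]
    - [0, 0, 0.15]
    - [0, 0, 0.1]
    - [0, 0, 0.05]
    - [0, 0, 0]
    - [0, 0, 0]
  yaw: [0, 0, 0, 0, 0, 0, 0, 0]

```text
time_s: 29.28
tool_pos: [0.6416, 0.1956, 0.1983]
orientation: [3.142, 0.0, -3.141]
wrist_force: [0.2, 0.3, -0.9]
opening: 0.0309
grasp_force: 59.7
```

Call:
drive_tool:
  grip: [25, 25, 25, 25, 25, 25]
  travel:
    - [0, 0, 0.08]
    - [0, 0, 0.06]
    - [0, 0, 0.05]
    - [0, 0, 0.03]
    - [0, 0, 0.02]
    - [0, 0, 0]
  yaw: [0, 0, 0, 0, 0, 0]

```text
time_s: 29.78
tool_pos: [0.6419, 0.1955, 0.1902]
orientation: [-3.141, 0.002, -3.141]
wrist_force: [-1.9, 0.3, 4.5]
opening: 0.0301
grasp_force: 60.3
```

Contact comes at the expected height (0.190). I release and retract.

Call:
drive_tool:
  grip: [25, 25, 33, 36, 40, 50, 65, 80, 85, 85, 85, 85, 85, 85, 85]
  travel:
    - [0, 0, 0.02]
    - [0, 0, 0]
    - [0, 0, 0]
    - [0, 0, 0]
    - [0, 0, 0]
    - [0, 0, 0]
    - [0, 0, 0]
    - [0, 0, 0]
    - [0, 0, -0.3]
    - [0, 0, -0.6]
    - [0, 0, -0.8]
    - [0, 0, -0.8]
    - [0, 0, -0.3]
    - [0, 0, 0]
    - [0, 0, 0]
  yaw: [0, 0, 0, 0, 0, 0, 0, 0, 0, 0, 0, 0, 0, 0, 0]

```text
time_s: 31.03
tool_pos: [0.6416, 0.1956, 0.3013]
orientation: [3.141, 0.002, -3.141]
wrist_force: [-0.8, -0.0, -0.8]
opening: 0.0847
grasp_force: 0.0
```

```bash
python3 - <<'E'
from h import *
p=wgrab(); fits(p,"lamphead_center",np.array([.641,.194]),.142,.08)
p=viewer.grab_frame("side"); s=env.read_state(); print(s["tool_pos"],s["wrist_force"])
fits(p,"lamphead_center",np.array([.636,.19]),.142,.08)
cv2.imwrite("pics/s9.png",cv2.resize(p["img"][100:260,220:420,::-1],None,fx=3.5,fy=3.5,interpolation=2))
E
```

```text
lamphead_center 0.89 n 5084 fit [0.6415 0.1957] err 0.041
[0.64024319 0.19537388 0.29789999] [-0.75826252 -0.09177275  0.0678367 ]
lamphead_center 0.77 n 443 fit [0.6365 0.1918] err 0.11
```

View pics/s9.png

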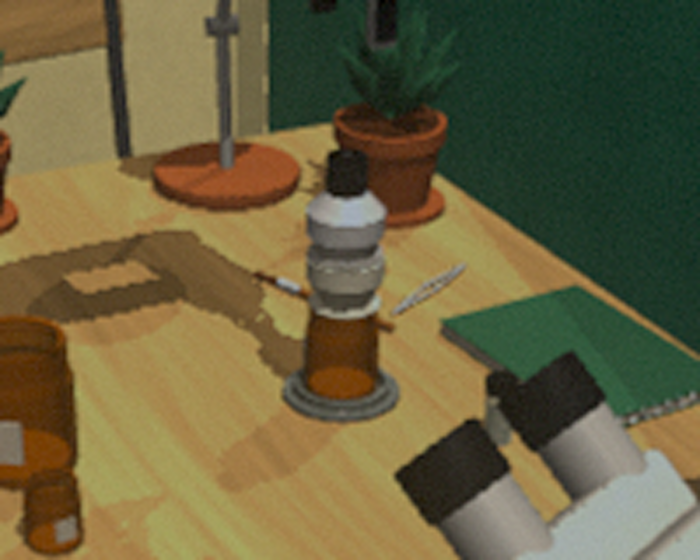

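The full stack stands straight on the foot (crop pixels about (345,160) to (345,390)), and the gripper is clear of it.

```bash
python3 -c "
from bench import order; print(order.job_done())"
```

```text
the job is handed in; nothing more can be done
None
```

The extractor is built on its foot (jar, funnel, sieve, then lamp head), each part at its expected seated height, upright and released, and the job was handed in about 31 s into the 106 s limit; no verdict came back.

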